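# Clear the padded cell and tip the vials into it

## Robot

A 6-joint arm with a two-finger parallel gripper is mounted at the origin on a cart in front of the work surface, level with it; the furniture and walls round the work are solid. World frame = base frame: x ahead of the robot, y to its left, z up, the work surface at z = 0. Lengths are in m, angles in rad, forces in N, time in s.
With the tool pointing down it reaches from about 0.275 to 1 m from the base axis. Payload 8.4 kg.
Tool frame: the origin (TCP) lies on the mounting face of the last link; the fingertips stand 173 mm ahead of it and the grasp point (between the pads) lies 155 mm ahead of it; z points along the fingers, y is the line along which they close (so a half turn about z gives the same grasp; the last joint's range is limited). The gripper opens to 85 mm and grips with 20 to 120 N. Pads are 22 mm wide; open, the fingers measure 114 mm over their backs; the gripper's body (76 mm by 85 mm) begins 54 mm behind the grasp point. The pads swing forward as they close: fully open they stand 13 mm farther back than shut.
Start: joints at [1.146, 0.353, 1.633, -0, 1.155, -0.002], TCP at [0.256, 0.57, 0.405] pointing down, gripper open.
Joint ranges: [-2.63, 2.63], [-0.92, 2.1], [0.06, 2.66], [-1.3, 4.44], [0, 2.69], [-3.02, 3.02]. Speed limits (rad/s): [2.22, 2.22, 2.79, 3.14, 3.14, 3.14].

## Interface

Orientations are given as a unit quaternion [w, x, y, z].
In Python, from workcell import monitor, get_image, camera_params, manip, spot_in, silhouettes, mark_of gives the robot as it stands.
- The arm moves only by the tool arm_command, never from a script. Its argument "steps" is a list of rows, each an object with "gripper": the closure in counts, from 0 (fully open) to 255 (shut); "xyz": the shift along the tool's x, y, z in cm, a list of three; "delta_rot": the turn, a rotation vector about the tool's x, y, z in rad, a list of three. In form: [{"gripper": gripper, "xyz": [x, y, z], "delta_rot": [wx, wy, wz]}, ...]. A call has exactly 5 rows; each row shifts and turns the commanded pose from where the row before left it, along the tool's axes as they then stand; what a row does not reach is not made up. A row lasts 1/10 s, in which the tool goes at most 50 mm and 8.59 degrees, less where a joint would pass 70% of its speed; a pose out of reach is approached as far as the arm can. A call is refused whole if a number of a shift passes 5 or a number of a turn 0.15, either way. A call with a gripper value outside its range is refused whole. The fingers move at their own pace and stop on an object; "force" is the grip in N (left out, the last holds). Time passes only in rows, so rows that do not move let the fingers close, or fill a call up. It gives the time, the measured TCP pose, the force, the opening and the grip force at its end, in the units of the state.
- monitor.sense(): the state, without advancing time (a new reading comes with each control period).
- get_image(name): name is "scene" or "top"; returns the picture (480x640x3 uint8, blue, green, red); there is no depth.
- camera_params(name): a dict with "camera_matrix" (3x3 intrinsics, pixels), "rvec" (rotation vector, rad) and "tvec" (3), from world to camera coordinates, as OpenCV has them. Camera axes: x right, y down, z forward; pixel columns grow to the right and rows downward; lengths in m; the calibration is good to about 2 mm. A picture is of the moment at which its call begins. camera_params takes no time and is no camera call.
- manip.sign_off(): hands the job in; it is judged then, once.
Trained networks look in the newest picture that a camera, given by its name, has taken for a name from the list of things; names that differ only in an ending like _2 or _b are one class to them, and where a whole thing is asked for, a point or a joint stands for the part that bears it (a point fixed in the world has none). Each returns a list of dicts, best first, with "conf" (0 to 1); they miss things now and then, are a little off and sometimes report something else, mostly with a low value. They report only what shows in the picture. A call takes as long as a camera call.
- spot_in(camera, thing): "xy" ([column, row] as shares, 0 to 1, of the picture: columns of its width, rows of its height, amid what is visible of it).
- silhouettes(camera, thing): "pixels" (480x640 bool, what is visible of it) and "xy" ([column, row] as shares, 0 to 1, of the picture: columns of its width, rows of its height, amid what is visible of it).
- mark_of(camera, thing): "xy" ([column, row] as shares, 0 to 1, of the picture: columns of its width, rows of its height: a listed point, or the origin of a listed thing).
The state is a dict: "time": time; "joint_positions": joint angles; "dq": joint speeds; "tau": joint torques, N m; "tool_pos": TCP position; "ee_rot": TCP orientation; "contact_force": force on the tool from outside, world axes, zero at the start; "wrist_torque": the same for the moment, N m; "opening": finger opening in m; "grasp_force": force on a finger pad.
Only numpy, scipy, OpenCV 4.12 (cv2) and the standard library are available. Lean on these libraries where they do the work, as an engineer would, in place of code of your own. Each camera call takes 0.05 s, during which the arm holds its last target. There are 200 camera calls.

## Task

The vials in the metal scoop belong in the tray cell that has the ribbed rubber pad, but a paper carton has been left standing there: move the carton, upright, into the tray's free cell, the one with the flat insert. Then pick up the scoop and, holding its lip low over the padded cell, tip all three vials gently into that cell, without touching the vials with the gripper and without any of them landing in another cell or on the worktop. Stand the empty scoop back upright on the worktop, and leave the flask, the pipette bulb and the other things lying about where they are.

Things in the scene. Friction and masses are not known exactly. Their poses are not given: they have to be found in the camera images.
- tray: White plastic divided tray, fixed, 213 x 213 mm, 45 mm high (4 mm finger rims jut out at its x ends), open above, 2 x 2 cells of 99 x 99 mm inside. Origin: centre of its underside, on the worktop; x and y run along its walls; cell centres at x = +-52, y = +-52 mm. Walls and dividers 5 mm thick, all 45 mm high; bare cell floor 5 mm above the worktop. Which cell holds what varies.
- ribbed_pad: Dark rubber cushion with ribs, 94 x 94 mm and 3 mm thick, fixed on the floor of one tray cell: the vials' cell. Origin: centre of its underside = that cell's centre, 5 mm above the worktop; axes parallel to the tray's.
- flat_insert: Flat smooth white plastic insert, 94 x 94 mm and 2 mm thick, fixed on the floor of the only free tray cell. Origin: centre of its underside = that cell's centre, 5 mm above the worktop; axes parallel to the tray's.
- carton_mid (a point): Centre (half-way up) of the closed paper carton that stands on the ribbed pad: a grey-blue upright box 70 mm (its x) by 60 mm (its y) by 85 mm high (its z), 90 g. Its yaw in the cell varies a little. Its upper 48 mm stand clear above the tray's walls: pinch it there, across its 60 mm.
- scoop_bar (a point): Centre of the grip bar of the loose metal scoop, 85 mm above its underside; axes are the scoop's own (x to the pouring end, z up). The bar runs along y, 71 mm free between its two posts, 14 mm thick along x, 20 mm high: pinch it from above across its thickness, along x. Nothing but the vials, with tops 46 mm or less above the underside, lies below it.
- scoop_lip (a point): Middle of the scoop's pouring edge (upper face of its floor at the open end): 80 mm ahead of the bar centre along the scoop's x and 53 mm below it. Axes are the scoop's own.
- vial_0: Closed cylindrical sample vial 1 of 3 (clear glass with white cap), all alike, 60 mm long, 26 mm in diameter, 35 g. Origin: its centre; its long axis is its y. At the start the three lie across the scoop, side by side against its back wall.
- vial_1: Closed cylindrical sample vial 2 of 3 (clear glass with white cap), all alike, 60 mm long, 26 mm in diameter, 35 g. Origin: its centre; its long axis is its y. At the start the three lie across the scoop, side by side against its back wall.
- vial_2: Closed cylindrical sample vial 3 of 3 (clear glass with white cap), all alike, 60 mm long, 26 mm in diameter, 35 g. Origin: its centre; its long axis is its y. At the start the three lie across the scoop, side by side against its back wall.
- flask: Bystander: small conical glass flask, 51 mm wide at the foot, 85 mm high, standing in a tray cell; origin at the centre of its underside.
- bulb: Bystander: rubber pipette bulb, a 56 mm ball with a neck, 80 mm high, standing in a tray cell; origin at the centre of its underside.
- timer: Bystander: flat timer, 58 x 58 x 16 mm, lying on the worktop; origin at the centre of its underside.
- weigh_boat: Bystander: shallow white weighing boat, 61 x 68 x 12 mm, on the worktop; origin at the centre of its underside.
- marker: Bystander: marker pen, 122 mm long (its y), 13 mm thick, on the worktop at the right, in front of a big, tall covered instrument (fixed, to be kept clear of); origin at the centre of its underside.
- cap: Bystander: loose screw cap, 45 mm in diameter, 20 mm high, on the worktop; origin at the centre of its underside.
- carton: The same paper carton as a body; origin at the centre of its underside (42.5 mm below carton_mid).
- scoop: The same scoop: a 128 mm long trough (48 mm behind to 80 mm ahead of the bar), 74 mm wide (79 at the posts), 0.25 kg, side walls 58 mm high at the rear, back wall at -x, open at +x. Its floor rises 12 degrees to the lip and so keeps the vials in while level; nose-down by 35 degrees all roll out. It stands on its rear 93 mm. Origin on its underside, 15 mm ahead of the bar centre.

How it is judged:
By the outcome, as a careful person would: the job done as asked, in the order asked, and still so for the second after the job is handed in, with the robot touching nothing.
It also fails if it takes over 61 s, if anything falls off the work surface, if the arm or the gripper's body presses on something with over 40 N, if the wrist force passes 120 N, or if a joint passes its speed limit or range.

## Working session

There is one attempt and no reset: what is moved stays moved. The work goes in short steps, Python scripts to look and compute and a tool call to move; the robot and the scene stay as the last step left them, time stands still between calls to the robot, and variables do not carry over. Pictures are saved under pics/ and viewed, at most 10 in all, crops included, and the job is handed in when it is done.

Besides the shell and the picture viewer there is one more tool, called after ">>>" in YAML: its name, and indented under it one key for each argument. arm_command: Moves the arm, as the interface text tells. Its arguments: {"type":"object","properties":{"steps":{"type":"array","items":{"type":"object","properties":{"gripper":{"type":"number"},"xyz":{"type":"array","items":{"type":"number"}},"delta_rot":{"type":"array","items":{"type":"number"}}}}},"force":{"type":"number"}},"required":["steps"]}

```bash
ls; mkdir -p pics; cat > h.py <<'E'
import numpy as np, cv2
from workcell import monitor, get_image, camera_params, manip, spot_in, silhouettes, mark_of
from scipy.spatial.transform import Rotation as R
def cam(n):
    p=camera_params(n); return np.array(p['camera_matrix']),R.from_rotvec(np.ravel(p['rvec'])).as_matrix(),np.ravel(p['tvec'])
def onz(n,xy,z):
    K,Rm,t=cam(n); d=Rm.T@np.linalg.inv(K)@np.array([xy[0]*640,xy[1]*480,1]); c=-Rm.T@t
    return c+d*(z-c[2])/d[2]
def tri(ps):
    A=np.zeros((3,3));b=np.zeros(3)
    for n,xy in ps:
        K,Rm,t=cam(n); d=Rm.T@np.linalg.inv(K)@np.array([xy[0]*640,xy[1]*480,1]); d/=np.linalg.norm(d); c=-Rm.T@t
        P=np.eye(3)-np.outer(d,d);A+=P;b+=P@c
    return np.linalg.solve(A,b)
def proj(n,X):
    K,Rm,t=cam(n); q=K@(Rm@np.asarray(X)+t); return q[:2]/q[2]
E
python3 - <<'E'
from h import *
s=monitor.sense(); print(s['time'],s['tool_pos'],s['ee_rot'],s['opening'])
print(R.from_quat(np.roll(s['ee_rot'],-1)).as_matrix().round(3))
for n in('scene','top'):
    cv2.imwrite(f'pics/{n}0.png',get_image(n)); K,Rm,t=cam(n); print(n,-Rm.T@t)
Z=dict(carton_mid=.0505,scoop_bar=.085,scoop_lip=.032,tray=0,ribbed_pad=.005,flat_insert=.005,flask=.005,bulb=.005,scoop=0,marker=0,carton=.008)
for k,z in Z.items():
    for n in('scene','top'):
        r=mark_of(n,k)[:2]
        print(k,n,[(round(q['conf'],2),(np.array(q['xy'])*[640,480]).round(),onz(n,q['xy'],z)[:2].round(3)) for q in r])
print(monitor.sense()['time'])
E
```

```text
pics
0.0 [0.25631717 0.56974281 0.40394167] [-1.47227286e-04  2.09805190e-01  9.77742942e-01 -7.06611402e-04] 0.08552433621509124
[[-0.912  0.41  -0.001]
 [ 0.41   0.912 -0.001]
 [-0.    -0.001 -1.   ]]
scene [ 0.04609623 -0.97970237  0.55800807]
top [ 0.26775257 -0.03226206  1.11504813]
carton_mid scene [(0.92, array([368., 250.]), array([ 0.606, -0.063]))]
carton_mid top [(0.62, array([340., 211.]), array([ 0.61 , -0.075]))]
scoop_bar scene [(0.67, array([278., 196.]), array([0.52 , 0.343]))]
scoop_bar top [(0.55, array([174., 246.]), array([0.508, 0.311]))]
scoop_lip scene [(0.64, array([298., 209.]), array([0.583, 0.336])), (0.45, array([327., 269.]), array([ 0.486, -0.076]))]
scoop_lip top [(0.88, array([170., 219.]), array([0.587, 0.347])), (0.37, array([182., 265.]), array([0.472, 0.307]))]
tray scene [(0.69, array([343., 265.]), array([ 0.557, -0.022]))]
tray top [(0.6, array([312., 234.]), array([ 0.564, -0.005]))]
ribbed_pad scene [(0.34, array([277., 199.]), array([0.582, 0.531]))]
ribbed_pad top [(0.93, array([332., 222.]), array([ 0.595, -0.055]))]
flat_insert scene [(0.
[... 286 characters left out ...]
array([ 0.505, -0.05 ]))]
bulb top [(0.96, array([324., 257.]), array([ 0.503, -0.036]))]
scoop scene [(0.72, array([338., 363.]), array([ 0.369, -0.361])), (0.67, array([358., 247.]), array([0.646, 0.057]))]
scoop top [(0.67, array([183., 249.]), array([0.52 , 0.318]))]
marker scene [(0.77, array([338., 365.]), array([ 0.365, -0.367])), (0.36, array([284., 215.]), array([0.554, 0.387]))]
marker top [(0.6, array([454., 312.]), array([ 0.373, -0.355])), (0.42, array([184., 250.]), array([0.518, 0.316]))]
carton scene [(0.66, array([372., 264.]), array([ 0.618, -0.063])), (0.36, array([343., 262.]), array([ 0.559, -0.017]))]
carton top [(0.62, array([335., 216.]), array([ 0.608, -0.064]))]
1.2
```

```bash
python3 - <<'E'
import cv2
a=cv2.imread('pics/top0.png')[150:350,110:500]; b=cv2.imread('pics/scene0.png')[150:310,220:440]
cv2.imwrite('pics/t1.png',cv2.resize(a,None,fx=2.05,fy=2.05,interpolation=2)); cv2.imwrite('pics/s1.png',cv2.resize(b,None,fx=3.6,fy=3.6,interpolation=2))
E
```

```text
(no output)
```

View pics/t1.png

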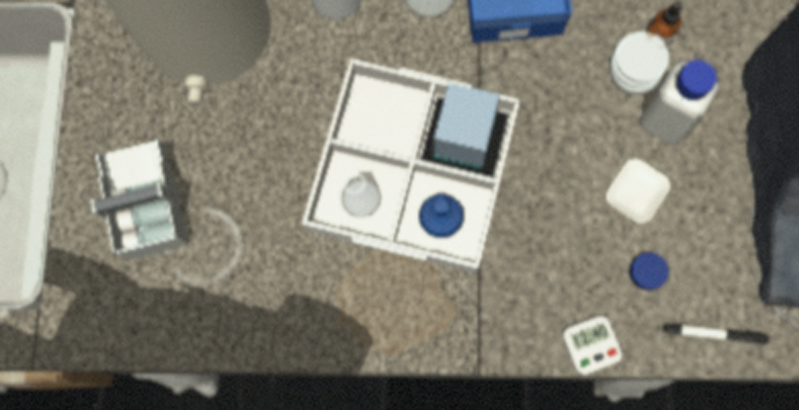

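View pics/s1.png

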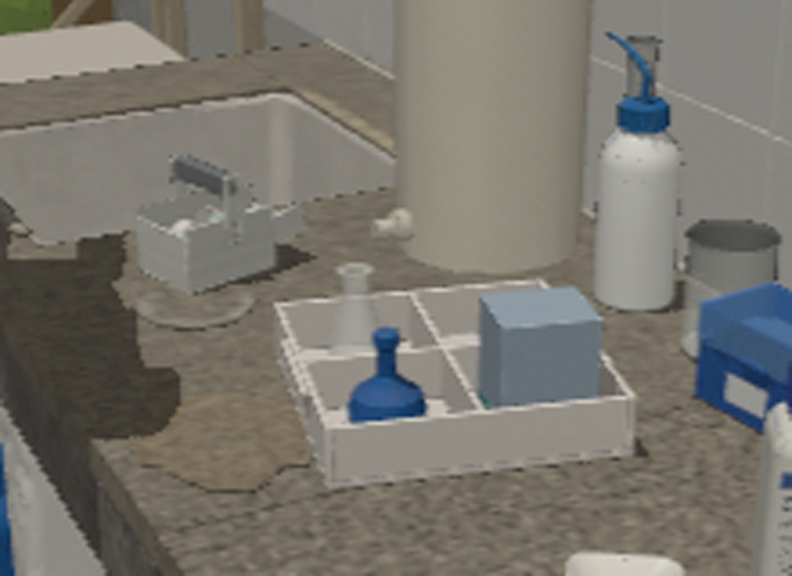

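View pics/top0.png

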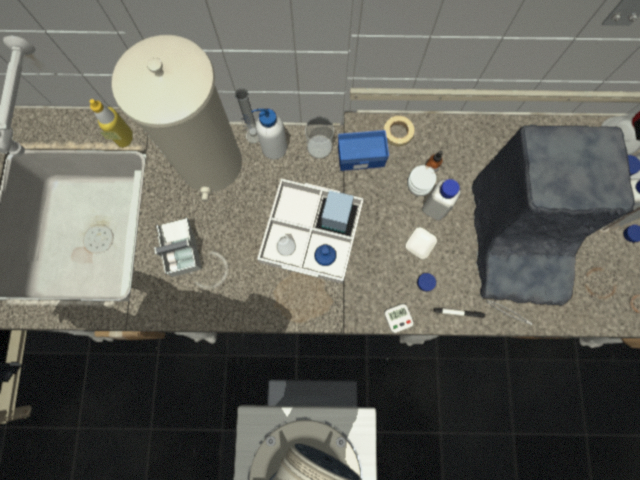

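The carton stands in the far right cell and the flat insert is in the far left one. The flask is near left and the bulb near right. The scoop is on the left at about (175,245) px, with its lip pointing away from the robot. I'll measure the corners next.

```bash
cat > m.py <<'E'
from h import *
def t1(u,v): return ((110+u/2.05)/640,(150+v/2.05)/480)
print('tray rim'); C=np.array([onz('top',t1(*c),.045)[:2] for c in [(352,62),(518,100),(475,268),(303,222)]]);print(C.round(4),C.mean(0))
print([np.degrees(np.arctan2(*(C[(i+1)%4]-C[i])[::-1])).round(1) for i in range(4)],[np.linalg.norm(C[(i+1)%4]-C[i]).round(3) for i in range(4)])
img=cv2.imread('pics/top0.png'); s=silhouettes('top','tray'); 
for q in s[:1]:
    c=max(cv2.findContours(q['pixels'].astype('u1'),0,2)[0],key=cv2.contourArea); print('tray sil',q['conf'],[onz('top',p/[640,480],.045)[:2].round(4) for p in cv2.boxPoints(cv2.minAreaRect(c))])
for n in('top','scene'):
  for k in('carton','scoop'):
    q=silhouettes(n,k)
    if q:
        q=q[0];m=q['pixels'];np.save(f'{n}_{k}.npy',m);ys,xs=np.nonzero(m);print(n,k,q['conf'],m.sum(),xs.min(),xs.max(),ys.min(),ys.max())
# carton top face: bright blue class
for n in('top','scene'):
    m=np.load(f'{n}_carton.npy');im=cv2.imread(f'pics/{n}0.png');g=im.sum(2)/3.
    v=g[m];th,_=cv2.threshold(v.astype('u1').reshape(-1,1),0,255,cv2.THRESH_OTSU);f=(m&(g>th)).astype('u1')
    f=cv2.morphologyEx(f,cv2.MORPH_OPEN,np.ones((3,3),'u1'));c=max(cv2.findContours(f,0,2)[0],key=cv2.contourArea)
    W=np.array([onz(n,p/[640,480],.093)[:2] for p in c[:,0].astype(float)+.0],dtype='f4')
    r=cv2.minAreaRect(W*1000);print(n,'carton top',th,f.sum(),np.array(r[0]).round(1),np.array(r[1]).round(1),round(r[2],1))
b=[onz('top',t1(*c),.09)[:2] for c in[(93,207),(163,190)]];print('bar',b,np.mean(b,0),np.linalg.norm(b[1]-b[0]),np.degrees(np.arctan2(*(b[0]-b[1])[::-1]))-90)
for k in('scoop_bar','scoop_lip','carton_mid','flat_insert','ribbed_pad','flask','bulb','scoop'):
    a=[(n,mark_of(n,k)) for n in('scene','top')]
    if k in('scoop_bar','scoop_lip','carton_mid'): print(k,tri([(n,q[0]['xy']) for n,q in a]).round(4))
E
python3 m.py
```

```text
tray rim
[[ 0.6894  0.0715]
 [ 0.6433 -0.1307]
 [ 0.4377 -0.0793]
 [ 0.4893  0.122 ]] [ 0.56494225 -0.00412335]
[np.float64(-102.8), np.float64(166.0), np.float64(75.6), np.float64(-14.2)] [np.float64(0.207), np.float64(0.212), np.float64(0.208), np.float64(0.206)]
tray sil 0.92 [array([0.4812, 0.1251]), array([0.7026, 0.0814]), array([ 0.6489, -0.133 ]), array([ 0.4323, -0.08  ])]
top carton 0.63 968 322 352 191 231
top scoop 0.57 1448 155 200 219 275
scene carton 0.86 952 353 385 231 262
scene scoop 0.85 1089 258 304 193 230
top carton top 144.0 706 [607.  -66.9] [59.2 70.2] 77.0
scene carton top 129.0 237 [606.2 -68.9] [53.7 68.3] 75.2
bar [array([0.49397692, 0.35220955]), array([0.5147096 , 0.27523407])] [0.50434326 0.31372181] 0.0797186852735525 15.07439956678752
scoop_bar [0.5058 0.3069 0.0978]
scoop_lip [0.5882 0.3486 0.0272]
carton_mid [ 0.6043 -0.0731  0.0563]
```

```bash
python3 - <<'E'
import cv2
a=cv2.imread('pics/top0.png')
b=cv2.resize(a[205:285,145:215],None,fx=6,fy=6,interpolation=2);c=cv2.resize(a[175:285,255:370],None,fx=3.4,fy=4.36,interpolation=2)
import numpy as np
cv2.imwrite('pics/z.png',np.hstack([b,cv2.resize(c,(375,480))]))
E
```

```text
(no output)
```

View pics/z.png

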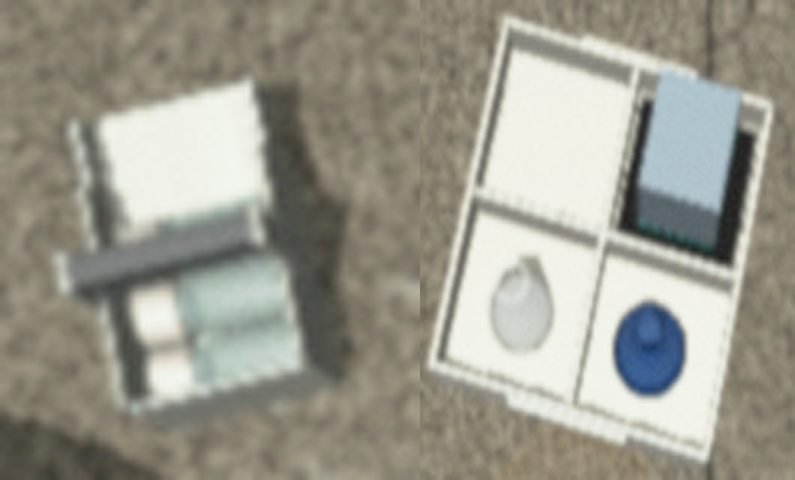

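The pictures show the tray yawed about -14° with its centre at (0.566,-0.004). The carton is at (0.607,-0.068) with its 60 mm axis at 77°. The scoop bar is at about (0.505,0.312), scoop yaw about 15°. The numbers match the given sizes (60x70 carton top, 79 mm bar span, 207–212 mm tray side against 213). I'll plan the approach to the carton.

```bash
cat >> h.py <<'E'
from scipy.spatial.transform import Slerp
def Rt(yaw,tilt=0):  # tool y at yaw deg; tilt: nose(+y)-down deg
    a=np.radians(yaw); x=[-np.sin(a),np.cos(a),0]; y=[np.cos(a),np.sin(a),0]
    M=np.array([x,y,[0,0,-1]]).T
    return M@R.from_rotvec([np.radians(tilt),0,0]).as_matrix()
def plan(wps):  # wps: (grasp point, R, rows)
    s=monitor.sense(); p=np.array(s['tool_pos']); M=R.from_quat(np.roll(s['ee_rot'],-1)).as_matrix()
    print('now grasp',(p+M[:,2]*.155).round(4),'yaw',np.degrees(np.arctan2(M[1,1],M[0,1])).round(1),'t',s['time'],'open',s['opening'],'F',s['contact_force'])
    for g,Mt,n in wps:
        g0=p+M[:,2]*.155; S=Slerp([0,1],R.from_matrix([M,Mt]))
        for i in range(n):
            f=(i+1)/n; Mi=S(f).as_matrix(); pi=g0+(np.array(g)-g0)*f-Mi[:,2]*.155
            d=(M.T@(pi-p)*100).round(2); r=R.from_matrix(M.T@Mi).as_rotvec().round(4)
            print(i+1,d.tolist(),r.tolist()); p=p+M@d/100; M=M@R.from_rotvec(r).as_matrix()
E
python3 -c "
from h import *
plan([((.607,-.068,.16),Rt(77),20),((.607,-.068,.073),Rt(77),5)])"
```

```text
now grasp [0.2564 0.57   0.2497] yaw 65.8 t 2.25 open 0.08557571916137363 F [ 0.54523392 -0.53916655 -0.97757344]
1 [-2.91, -2.19, 0.45] [0.0, 0.0, -0.0098]
2 [-2.88, -2.22, 0.45] [0.0, 0.0, -0.0098]
3 [-2.87, -2.24, 0.45] [0.0, 0.0, -0.0098]
4 [-2.84, -2.28, 0.44] [0.0, 0.0, -0.0098]
5 [-2.82, -2.3, 0.45] [0.0, 0.0, -0.0098]
6 [-2.79, -2.33, 0.45] [0.0, 0.0, -0.0098]
7 [-2.78, -2.36, 0.45] [0.0, 0.0, -0.0097]
8 [-2.75, -2.38, 0.45] [0.0, 0.0, -0.0098]
9 [-2.72, -2.41, 0.45] [0.0, 0.0, -0.0098]
10 [-2.71, -2.44, 0.44] [0.0, 0.0, -0.0098]
11 [-2.68, -2.46, 0.45] [0.0, 0.0, -0.0098]
12 [-2.65, -2.49, 0.45] [0.0, 0.0, -0.0098]
13 [-2.63, -2.52, 0.45] [0.0, 0.0, -0.0098]
14 [-2.61, -2.54, 0.45] [0.0, 0.0, -0.0098]
15 [-2.58, -2.57, 0.45] [0.0, 0.0, -0.0098]
16 [-2.55, -2.59, 0.45] [0.0, 0.0, -0.0098]
17 [-2.53, -2.62, 0.44] [0.0, 0.0, -0.0098]
18 [-2.51, -2.64, 0.45] [0.0, 0.0, -0.0098]
19 [-2.48, -2.66, 0.45] [0.0, 0.0, -0.0098]
20 [-2.45, -2.69, 0.45] [0.0, 0.0, -0.0097]
1 [0.0, -0.0, 1.74] [0.0, 0.0, -0.0]
2 [0.0, -0.0, 1.74] [0.0, 0.0, -0.0]
3 [0.0, -0.0, 1.74] [0.0, 0.0, -0.0]
4 [0.0, -0.0, 1.74] [0.0, 0.0, -0.0]
5 [0.0, -0.0, 1.74] [0.0, 0.0, -0.0]
```

>>> arm_command:
  steps:
    - {"gripper": 0, "xyz": [-2.9, -2.2, 0.4], "delta_rot": [0, 0, -0.01]}
    - {"gripper": 0, "xyz": [-2.9, -2.2, 0.4], "delta_rot": [0, 0, -0.01]}
    - {"gripper": 0, "xyz": [-2.9, -2.2, 0.4], "delta_rot": [0, 0, -0.01]}
    - {"gripper": 0, "xyz": [-2.8, -2.3, 0.4], "delta_rot": [0, 0, -0.01]}
    - {"gripper": 0, "xyz": [-2.8, -2.3, 0.4], "delta_rot": [0, 0, -0.01]}

```text
time: 2.75
tool_pos: [0.3446, 0.4096, 0.3846]
ee_rot: [0.0, 0.185, 0.983, 0.0]
contact_force: [-0.1, -0.1, -0.4]
opening: 0.0851
grasp_force: 0.0
```

>>> arm_command:
  steps:
    - {"gripper": 0, "xyz": [-2.8, -2.3, 0.4], "delta_rot": [0, 0, -0.01]}
    - {"gripper": 0, "xyz": [-2.8, -2.3, 0.4], "delta_rot": [0, 0, -0.01]}
    - {"gripper": 0, "xyz": [-2.8, -2.4, 0.4], "delta_rot": [0, 0, -0.01]}
    - {"gripper": 0, "xyz": [-2.7, -2.4, 0.4], "delta_rot": [0, 0, -0.01]}
    - {"gripper": 0, "xyz": [-2.7, -2.4, 0.4], "delta_rot": [0, 0, -0.01]}

```text
time: 3.25
tool_pos: [0.4334, 0.2511, 0.3648]
ee_rot: [0.0, 0.16, 0.987, 0.0]
contact_force: [0.9, 1.3, 0.6]
opening: 0.0853
grasp_force: 0.0
```

>>> arm_command:
  steps:
    - {"gripper": 0, "xyz": [-2.7, -2.5, 0.4], "delta_rot": [0, 0, -0.01]}
    - {"gripper": 0, "xyz": [-2.7, -2.5, 0.4], "delta_rot": [0, 0, -0.01]}
    - {"gripper": 0, "xyz": [-2.6, -2.5, 0.4], "delta_rot": [0, 0, -0.01]}
    - {"gripper": 0, "xyz": [-2.6, -2.5, 0.4], "delta_rot": [0, 0, -0.01]}
    - {"gripper": 0, "xyz": [-2.6, -2.6, 0.4], "delta_rot": [0, 0, -0.01]}

```text
time: 3.75
tool_pos: [0.5219, 0.0914, 0.3447]
ee_rot: [0.0, 0.136, 0.991, 0.0]
contact_force: [0.3, -0.1, -0.1]
opening: 0.0855
grasp_force: 0.0
```

>>> arm_command:
  steps:
    - {"gripper": 0, "xyz": [-2.5, -2.6, 0.4], "delta_rot": [0, 0, -0.01]}
    - {"gripper": 0, "xyz": [-2.5, -2.6, 0.4], "delta_rot": [0, 0, -0.01]}
    - {"gripper": 0, "xyz": [-2.5, -2.6, 0.4], "delta_rot": [0, 0, -0.01]}
    - {"gripper": 0, "xyz": [-2.5, -2.7, 0.4], "delta_rot": [0, 0, -0.01]}
    - {"gripper": 0, "xyz": [-2.4, -2.7, 0.4], "delta_rot": [0, 0, -0.006]}

```text
time: 4.25
tool_pos: [0.609, -0.0675, 0.3246]
ee_rot: [0.0, 0.113, 0.994, 0.0]
contact_force: [0.3, -0.4, 0.1]
opening: 0.0858
grasp_force: 0.0
```

```bash
python3 -c "
from h import *
plan([((.607,-.068,.073),Rt(77),5)])"
```

```text
now grasp [ 0.609  -0.0675  0.1696] yaw 77.0 t 4.25 open 0.08579364144092537 F [ 0.25107325 -0.39397287  0.11475805]
1 [0.04, -0.02, 1.93] [0.0, 0.0001, 0.0001]
2 [0.03, -0.02, 1.93] [0.0, 0.0, 0.0]
3 [0.04, -0.01, 1.94] [0.0, 0.0001, 0.0001]
4 [0.04, -0.02, 1.93] [0.0001, 0.0001, 0.0001]
5 [0.04, -0.02, 1.93] [-0.0, 0.0, 0.0]
```

>>> arm_command:
  steps:
    - {"gripper": 0, "xyz": [0, 0, 2], "delta_rot": [0, 0, 0]}
    - {"gripper": 0, "xyz": [0.1, 0, 2], "delta_rot": [0, 0, 0]}
    - {"gripper": 0, "xyz": [0.1, 0, 2], "delta_rot": [0, 0, 0]}
    - {"gripper": 0, "xyz": [0, 0, 2], "delta_rot": [0, 0, 0]}
    - {"gripper": 0, "xyz": [0, 0, 1.6], "delta_rot": [0, 0, 0]}

```text
time: 4.75
tool_pos: [0.6062, -0.0657, 0.2275]
ee_rot: [-0.0, 0.113, 0.994, -0.0]
contact_force: [0.2, 0.2, -0.5]
opening: 0.0855
grasp_force: 0.0
```

>>> arm_command:
  steps:
    - {"gripper": 40, "xyz": [0, 0, 0], "delta_rot": [0, 0, 0]}
    - {"gripper": 60, "xyz": [0, 0, 0], "delta_rot": [0, 0, 0]}
    - {"gripper": 120, "xyz": [0, 0, 0], "delta_rot": [0, 0, 0]}
    - {"gripper": 120, "xyz": [0, 0, 0], "delta_rot": [0, 0, 0]}
    - {"gripper": 120, "xyz": [0, 0, 0], "delta_rot": [0, 0, 0]}
  force: 25

```text
time: 5.25
tool_pos: [0.6067, -0.0656, 0.2295]
ee_rot: [0.001, 0.113, 0.994, 0.0]
contact_force: [0.3, -0.7, 1.1]
opening: 0.06
grasp_force: 27.8
```

>>> arm_command:
  steps:
    - {"gripper": 120, "xyz": [0, 0, 0], "delta_rot": [0, 0, 0]}
    - {"gripper": 120, "xyz": [0, 0, -0.5], "delta_rot": [0, 0, 0]}
    - {"gripper": 120, "xyz": [0, 0, -1], "delta_rot": [0, 0, 0]}
    - {"gripper": 120, "xyz": [0, 0, -2], "delta_rot": [0, 0, 0]}
    - {"gripper": 120, "xyz": [0, 0, -2], "delta_rot": [0, 0, 0]}

```text
time: 5.75
tool_pos: [0.6062, -0.0656, 0.2846]
ee_rot: [-0.0, 0.113, 0.994, -0.0]
contact_force: [-0.0, -0.2, -1.1]
opening: 0.0598
grasp_force: 27.4
```

```bash
python3 -c "
from h import *
im=get_image('scene');cv2.imwrite('pics/s2.png',cv2.resize(im[130:310,220:440],None,fx=3.3,fy=3.3))
s=monitor.sense();z=s['tool_pos'][2]-.155
plan([((.628,.033,z+.012),Rt(77),5)])"
```

```text
now grasp [ 0.6081 -0.0658  0.1332] yaw 77.0 t 5.8 open 0.05984505352788102 F [ 1.35042375 -0.71698308  2.06188525]
1 [0.04, 2.02, -0.24] [0.0001, 0.0008, 0.0]
2 [0.04, 2.01, -0.24] [0.0001, 0.0009, 0.0]
3 [0.05, 2.02, -0.24] [0.0001, 0.0008, 0.0001]
4 [0.04, 2.02, -0.24] [0.0001, 0.0008, -0.0]
5 [0.04, 2.01, -0.24] [0.0001, 0.0009, 0.0]
```

View pics/s2.png

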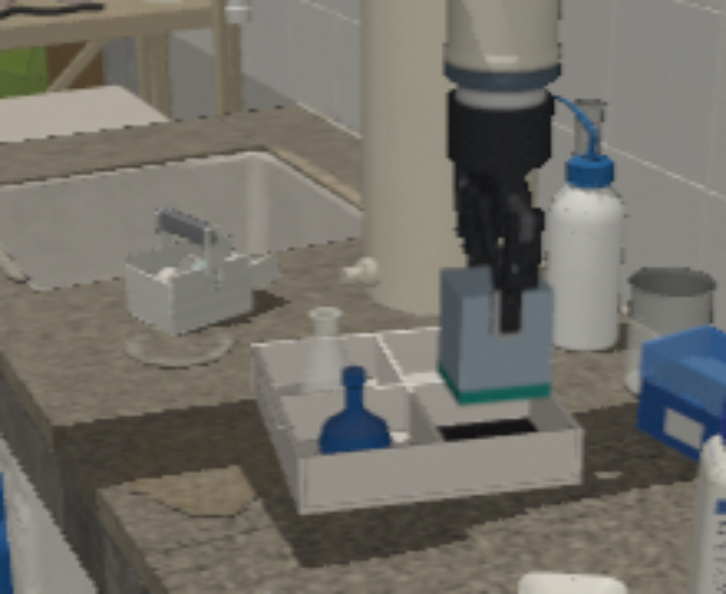

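The carton is held upright and clear of the walls. Now I'll move it over the free cell.

>>> arm_command:
  steps:
    - {"gripper": 120, "xyz": [0, 1.2, -0.5], "delta_rot": [0, 0, 0]}
    - {"gripper": 120, "xyz": [0, 2.3, -0.5], "delta_rot": [0, 0, 0]}
    - {"gripper": 120, "xyz": [0.1, 3, 0], "delta_rot": [0, 0, 0]}
    - {"gripper": 120, "xyz": [0.1, 2.3, 0], "delta_rot": [0, 0, 0]}
    - {"gripper": 120, "xyz": [0, 1.3, 0], "delta_rot": [0, 0, 0]}

```text
time: 6.3
tool_pos: [0.6271, 0.0355, 0.2932]
ee_rot: [-0.0, 0.113, 0.994, 0.0]
contact_force: [0.4, -0.4, -0.5]
opening: 0.0594
grasp_force: 27.5
```

>>> arm_command:
  steps:
    - {"gripper": 120, "xyz": [0, 0, 1], "delta_rot": [0, 0, 0]}
    - {"gripper": 120, "xyz": [0, 0, 1.5], "delta_rot": [0, 0, 0]}
    - {"gripper": 120, "xyz": [0, 0, 1.5], "delta_rot": [0, 0, 0]}
    - {"gripper": 120, "xyz": [0, 0, 1.0], "delta_rot": [0, 0, 0]}
    - {"gripper": 120, "xyz": [0, 0, 0.5], "delta_rot": [0, 0, 0]}

```text
time: 6.8
tool_pos: [0.6265, 0.0325, 0.2366]
ee_rot: [-0.001, 0.114, 0.994, -0.0]
contact_force: [0.3, -0.2, -1.0]
opening: 0.0596
grasp_force: 27.5
```

>>> arm_command:
  steps:
    - {"gripper": 120, "xyz": [0, 0, 0.4], "delta_rot": [0, 0, 0]}
    - {"gripper": 120, "xyz": [0, 0, 0.2], "delta_rot": [0, 0, 0]}
    - {"gripper": 120, "xyz": [0, 0, 0.2], "delta_rot": [0, 0, 0]}
    - {"gripper": 120, "xyz": [0, 0, 0.1], "delta_rot": [0, 0, 0]}
    - {"gripper": 120, "xyz": [0, 0, 0], "delta_rot": [0, 0, 0]}

```text
time: 7.3
tool_pos: [0.6272, 0.0333, 0.2299]
ee_rot: [0.0, 0.113, 0.994, 0.0]
contact_force: [-0.1, 0.1, -0.2]
opening: 0.0597
grasp_force: 27.5
```

>>> arm_command:
  steps:
    - {"gripper": 120, "xyz": [0, 0, 0.1], "delta_rot": [0, 0, 0]}
    - {"gripper": 120, "xyz": [0, 0, 0.1], "delta_rot": [0, 0, 0]}
    - {"gripper": 60, "xyz": [0, 0, 0], "delta_rot": [0, 0, 0]}
    - {"gripper": 20, "xyz": [0, 0, 0], "delta_rot": [0, 0, 0]}
    - {"gripper": 0, "xyz": [0, 0, 0], "delta_rot": [0, 0, 0]}

```text
time: 7.8
tool_pos: [0.6271, 0.0333, 0.2277]
ee_rot: [0.0, 0.113, 0.994, 0.0]
contact_force: [0.8, -0.0, -0.0]
opening: 0.0854
grasp_force: 0.0
```

>>> arm_command:
  steps:
    - {"gripper": 0, "xyz": [0, 0, 0], "delta_rot": [0, 0, 0]}
    - {"gripper": 0, "xyz": [0, 0, -1.5], "delta_rot": [0, 0, 0]}
    - {"gripper": 0, "xyz": [0, 0, -2.5], "delta_rot": [0, 0, 0]}
    - {"gripper": 0, "xyz": [0, 0, -3], "delta_rot": [0, 0, 0]}
    - {"gripper": 0, "xyz": [0, 0, -3], "delta_rot": [0, 0, 0]}

```text
time: 8.3
tool_pos: [0.627, 0.0333, 0.3297]
ee_rot: [0.0, 0.113, 0.994, 0.0]
contact_force: [0.6, -0.2, -0.1]
opening: 0.0855
grasp_force: 0.0
```

```bash
python3 -c "
from h import *
im=get_image('top')
c=max(silhouettes('top','carton'),key=lambda q:q['conf']);print(c['conf'],c['pixels'].sum(),onz('top',c['xy'],.08))
for k,z in(('scoop_bar',.085),('scoop_lip',.032),('ribbed_pad',.005)):
  for q in mark_of('top',k)[:2]: print(k,q['conf'],onz('top',q['xy'],z))
cv2.imwrite('pics/t2.png',cv2.resize(im[150:300,120:380],None,fx=3,fy=3,interpolation=2))
plan([((.505,.312,.16),Rt(15.3),15)])"
```

```text
Traceback (most recent call last):
ValueError: max() iterable argument is empty
```

Carton not seen from above because the arm hides it. I'll move towards the scoop and look afterwards.

```bash
python3 -c "
from h import *
plan([((.505,.312,.17),Rt(15.3),15)])"
```

```text
now grasp [0.6299 0.0334 0.1783] yaw 77.0 t 8.4 open 0.08525010452609603 F [ 0.26028259 -0.43605614  0.56072595]
1 [1.22, 1.63, 0.05] [0.0004, 0.0004, 0.0718]
2 [1.34, 1.53, 0.05] [0.0004, 0.0004, 0.0718]
3 [1.44, 1.44, 0.05] [0.0004, 0.0003, 0.0718]
4 [1.54, 1.33, 0.05] [0.0004, 0.0004, 0.0718]
5 [1.64, 1.21, 0.05] [0.0004, 0.0004, 0.0718]
6 [1.71, 1.1, 0.04] [0.0004, 0.0004, 0.0718]
7 [1.79, 0.96, 0.05] [0.0004, 0.0003, 0.0718]
8 [1.85, 0.84, 0.05] [0.0004, 0.0004, 0.0718]
9 [1.91, 0.7, 0.05] [0.0004, 0.0004, 0.0718]
10 [1.95, 0.56, 0.06] [0.0004, 0.0004, 0.0718]
11 [1.99, 0.42, 0.05] [0.0004, 0.0003, 0.0718]
12 [2.01, 0.27, 0.05] [0.0004, 0.0004, 0.0718]
13 [2.02, 0.14, 0.05] [0.0004, 0.0004, 0.0718]
14 [2.03, -0.02, 0.05] [0.0004, 0.0004, 0.0718]
15 [2.03, -0.16, 0.06] [0.0004, 0.0003, 0.0718]
```

>>> arm_command:
  steps:
    - {"gripper": 0, "xyz": [1.2, 1.6, 0], "delta_rot": [0, 0, 0.072]}
    - {"gripper": 0, "xyz": [1.3, 1.5, 0], "delta_rot": [0, 0, 0.072]}
    - {"gripper": 0, "xyz": [1.4, 1.4, 0.1], "delta_rot": [0, 0, 0.072]}
    - {"gripper": 0, "xyz": [1.5, 1.3, 0], "delta_rot": [0, 0, 0.072]}
    - {"gripper": 0, "xyz": [1.6, 1.2, 0.1], "delta_rot": [0, 0, 0.072]}

```text
time: 8.9
tool_pos: [0.5866, 0.1249, 0.326]
ee_rot: [0.0, 0.291, 0.957, 0.0]
contact_force: [0.1, 0.4, 0.4]
opening: 0.0851
grasp_force: 0.0
```

>>> arm_command:
  steps:
    - {"gripper": 0, "xyz": [1.7, 1.1, 0], "delta_rot": [0, 0, 0.072]}
    - {"gripper": 0, "xyz": [1.8, 1.0, 0], "delta_rot": [0, 0, 0.072]}
    - {"gripper": 0, "xyz": [1.9, 0.8, 0.1], "delta_rot": [0, 0, 0.072]}
    - {"gripper": 0, "xyz": [1.9, 0.7, 0], "delta_rot": [0, 0, 0.072]}
    - {"gripper": 0, "xyz": [2.0, 0.6, 0.1], "delta_rot": [0, 0, 0.072]}

```text
time: 9.4
tool_pos: [0.5452, 0.2188, 0.3239]
ee_rot: [0.0, 0.457, 0.889, -0.0]
contact_force: [-0.4, -0.3, -0.4]
opening: 0.0852
grasp_force: 0.0
```

>>> arm_command:
  steps:
    - {"gripper": 0, "xyz": [2.0, 0.4, 0], "delta_rot": [0, 0, 0.072]}
    - {"gripper": 0, "xyz": [2.0, 0.3, 0], "delta_rot": [0, 0, 0.072]}
    - {"gripper": 0, "xyz": [2.0, 0.1, 0.1], "delta_rot": [0, 0, 0.072]}
    - {"gripper": 0, "xyz": [2.0, 0, 0], "delta_rot": [0, 0, 0.072]}
    - {"gripper": 0, "xyz": [2.0, -0.2, 0], "delta_rot": [0, 0, 0.072]}

```text
time: 9.9
tool_pos: [0.504, 0.3108, 0.3229]
ee_rot: [-0.0, 0.609, 0.793, -0.0]
contact_force: [1.1, -0.2, -0.5]
opening: 0.0852
grasp_force: 0.0
```

```bash
python3 -c "
from h import *
im=get_image('top');cv2.imwrite('pics/t2.png',cv2.resize(im[150:300,120:380],None,fx=3,fy=3,interpolation=2))
i2=get_image('scene');cv2.imwrite('pics/ts2.png',np.vstack([cv2.resize(im[150:290,120:370],(500,280),interpolation=2),cv2.resize(i2[150:290,220:420],(500,320),interpolation=2)]))
for q in silhouettes('top','carton'):print(q['conf'],q['pixels'].sum(),onz('top',q['xy'],.09))
for q in mark_of('top','carton'): print(q['conf'],onz('top',q['xy'],.007))
plan([((.505,.312,.082),Rt(15.3),5)])"
```

```text
0.64 1002 [0.61939513 0.03651552 0.09      ]
0.62 197 [0.49128251 0.28968567 0.09      ]
0.9 [0.63077675 0.03719823 0.007     ]
now grasp [0.5043 0.3101 0.1678] yaw 15.3 t 10.1 open 0.08504262245504769 F [ 0.26990476 -0.50205203  0.40052684]
1 [0.03, 0.02, 1.72] [-0.0, 0.0001, -0.0001]
2 [0.03, 0.03, 1.71] [-0.0001, 0.0, -0.0001]
3 [0.04, 0.02, 1.72] [0.0, 0.0001, -0.0001]
4 [0.03, 0.02, 1.71] [-0.0, 0.0, -0.0001]
5 [0.03, 0.02, 1.72] [-0.0, 0.0001, -0.0001]
```

View pics/ts2.png

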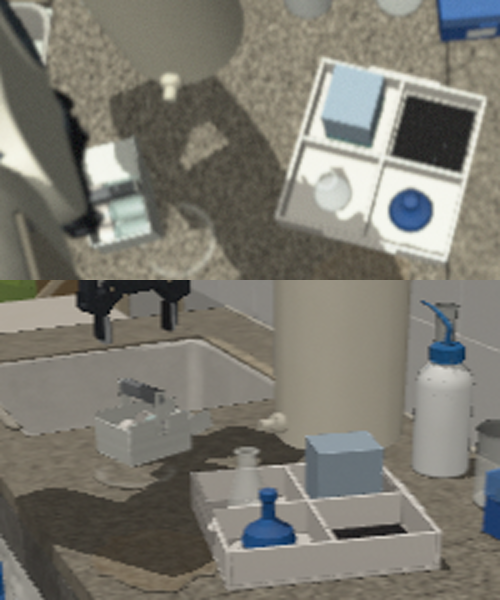

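The carton stands upright in the far-left cell, the black pad is free, and the fingers straddle the bar. I'll descend and grip the bar.

>>> arm_command:
  steps:
    - {"gripper": 0, "xyz": [0.1, 0, 2], "delta_rot": [0, 0, 0]}
    - {"gripper": 0, "xyz": [0, 0.1, 2], "delta_rot": [0, 0, 0]}
    - {"gripper": 0, "xyz": [0, 0, 2], "delta_rot": [0, 0, 0]}
    - {"gripper": 0, "xyz": [0, 0, 1.5], "delta_rot": [0, 0, 0]}
    - {"gripper": 0, "xyz": [0, 0, 0.8], "delta_rot": [0, 0, 0]}

```text
time: 10.6
tool_pos: [0.5052, 0.3105, 0.2384]
ee_rot: [-0.0, 0.608, 0.794, -0.001]
contact_force: [-0.4, 0.8, 0.2]
opening: 0.0853
grasp_force: 0.0
```

>>> arm_command:
  steps:
    - {"gripper": 100, "xyz": [0, 0, 0], "delta_rot": [0, 0, 0]}
    - {"gripper": 170, "xyz": [0, 0, 0], "delta_rot": [0, 0, 0]}
    - {"gripper": 190, "xyz": [0, 0, 0], "delta_rot": [0, 0, 0]}
    - {"gripper": 200, "xyz": [0, 0, 0], "delta_rot": [0, 0, 0]}
    - {"gripper": 210, "xyz": [0, 0, 0], "delta_rot": [0, 0, 0]}
  force: 30

```text
time: 11.1
tool_pos: [0.5057, 0.3116, 0.2404]
ee_rot: [0.0, 0.608, 0.794, 0.001]
contact_force: [4.4, 1.2, 1.7]
opening: 0.0153
grasp_force: 1.4
```

>>> arm_command:
  steps:
    - {"gripper": 240, "xyz": [0, 0, 0], "delta_rot": [0, 0, 0]}
    - {"gripper": 240, "xyz": [0, 0, 0], "delta_rot": [0, 0, 0]}
    - {"gripper": 240, "xyz": [0, 0, 0], "delta_rot": [0, 0, 0]}
    - {"gripper": 240, "xyz": [0, 0, 0], "delta_rot": [0, 0, 0]}
    - {"gripper": 240, "xyz": [0, 0, 0], "delta_rot": [0, 0, 0]}
  force: 80

```text
time: 11.6
tool_pos: [0.5057, 0.3116, 0.2401]
ee_rot: [0.0, 0.608, 0.794, 0.001]
contact_force: [4.6, 1.5, 5.2]
opening: 0.0127
grasp_force: 79.2
```

```bash
python3 -c "
from h import *
im=cv2.imread('pics/t2.png');im=cv2.resize(im,None,fx=1/3,fy=1/3,interpolation=cv2.INTER_AREA)
m=(im.max(2)<60).astype('u1');m[:, :180]=0
n,l,st,ce=cv2.connectedComponentsWithStats(m);i=1+np.argmax(st[1:,4]);c=max(cv2.findContours((l==i).astype('u1'),0,2)[0],key=cv2.contourArea)
W=np.array([onz('top',(p+[120,150])/[640,480],.008)[:2] for p in c[:,0].astype(float)],'f4')
print(st[i],cv2.minAreaRect(W*1000))
plan([])"
```

```text
[ 197   49   40   36 1002] ((608.6198120117188, -66.90265655517578), (86.55729675292969, 78.27794647216797), 76.24813079833984)
now grasp [0.5059 0.3117 0.0851] yaw 15.1 t 11.6 open 0.012665382969383902 F [4.63268183 1.49391552 5.21314825]
```

```bash
cat > pour.py <<'E'
from h import *
C=np.array([.6025,-.067]);yaw=76;a=np.radians(yaw);u=np.array([np.cos(a),np.sin(a)]);L=C-.022*u
def bar(th,lipz,L=L):
    t=np.radians(th);x=-.08*np.cos(t)+.053*np.sin(t);z=.08*np.sin(t)+.053*np.cos(t)
    return np.r_[L+u*x,lipz+z]
def h(th): t=np.radians(th);return max(.057,.053+.032*np.cos(t)-.035*np.sin(t))
E
python3 -c "
from pour import *
print(bar(0,.1))
b=bar(0,.1)
plan([((.5059,.3117,.235),Rt(15.1),5),((b[0],b[1],.235),Rt(76),25)])"
```

```text
[ 0.57782397 -0.16597016  0.153     ]
now grasp [0.5059 0.3117 0.0851] yaw 15.1 t 11.6 open 0.012665382969383902 F [4.63268183 1.49391552 5.21314825]
1 [0.0, 0.01, -3.0] [0.0003, -0.0001, 0.0001]
2 [0.0, 0.01, -2.99] [0.0003, -0.0, 0.0001]
3 [0.01, 0.0, -3.0] [0.0003, -0.0001, 0.0001]
4 [-0.0, 0.01, -3.0] [0.0003, -0.0001, 0.0001]
5 [-0.0, 0.0, -3.0] [0.0003, -0.0, 0.0001]
1 [-1.92, -0.22, 0.0] [-0.0, -0.0, -0.0425]
2 [-1.91, -0.3, 0.0] [-0.0, -0.0, -0.0425]
3 [-1.89, -0.38, 0.0] [-0.0, -0.0, -0.0426]
4 [-1.88, -0.47, 0.0] [-0.0, -0.0, -0.0425]
5 [-1.85, -0.54, 0.0] [-0.0, -0.0, -0.0425]
6 [-1.83, -0.62, 0.0] [-0.0, -0.0, -0.0425]
7 [-1.81, -0.69, 0.0] [-0.0, -0.0, -0.0425]
8 [-1.77, -0.78, 0.0] [-0.0, -0.0, -0.0425]
9 [-1.73, -0.84, 0.0] [-0.0, -0.0, -0.0426]
10 [-1.7, -0.92, 0.0] [-0.0, -0.0, -0.0425]
11 [-1.66, -1.0, 0.0] [-0.0, -0.0, -0.0425]
12 [-1.61, -1.06, 0.0] [-0.0, -0.0, -0.0425]
13 [-1.57, -1.13, 0.0] [-0.0, -0.0, -0.0425]
14 [-1.52, -1.19, 0.0] [-0.0, -0.0, -0.0425]
15 [-1.47, -1.26, 0.0] [-0.0, -0.0, -0.0426]
16 [-1.41, -1.32, 0.0] [-0.0, -0.0, -0.0425]
17 [-1.35, -1.38, 0.0] [-0.0, -0.0, -0.0425]
18 [-1.3, -1.43, 0.0] [-0.0, -0.0, -0.0425]
19 [-1.23, -1.49, 0.0] [-0.0, -0.0, -0.0425]
20 [-1.17, -1.54, 0.0] [-0.0, -0.0, -0.0425]
21 [-1.1, -1.59, 0.0] [-0.0, -0.0, -0.0426]
22 [-1.03, -1.63, 0.0] [-0.0, -0.0, -0.0425]
23 [-0.96, -1.68, 0.0] [0.0, -0.0001, -0.0425]
24 [-0.89, -1.71, 0.0] [-0.0, 0.0, -0.0425]
25 [-0.82, -1.75, 0.0] [-0.0, 0.0, -0.0425]
```

>>> arm_command:
  steps:
    - {"gripper": 240, "xyz": [0, 0, -0.5], "delta_rot": [0, 0, 0]}
    - {"gripper": 240, "xyz": [0, 0, -1], "delta_rot": [0, 0, 0]}
    - {"gripper": 240, "xyz": [0, 0, -1.5], "delta_rot": [0, 0, 0]}
    - {"gripper": 240, "xyz": [0, 0, -2], "delta_rot": [0, 0, 0]}
    - {"gripper": 240, "xyz": [0, 0, -2], "delta_rot": [0, 0, 0]}

```text
time: 12.1
tool_pos: [0.5049, 0.3112, 0.311]
ee_rot: [-0.0, 0.608, 0.794, -0.0]
contact_force: [0.9, 1.9, -2.8]
opening: 0.0128
grasp_force: 78.1
```

>>> arm_command:
  steps:
    - {"gripper": 240, "xyz": [0, 0, -2], "delta_rot": [0, 0, 0]}
    - {"gripper": 240, "xyz": [0, 0, -2], "delta_rot": [0, 0, 0]}
    - {"gripper": 240, "xyz": [0, 0, -2], "delta_rot": [0, 0, 0]}
    - {"gripper": 240, "xyz": [0, 0, -1.4], "delta_rot": [0, 0, 0]}
    - {"gripper": 240, "xyz": [0, 0, -0.6], "delta_rot": [0, 0, 0]}

```text
time: 12.6
tool_pos: [0.5053, 0.3114, 0.3917]
ee_rot: [0.0, 0.608, 0.794, 0.001]
contact_force: [-0.5, -0.7, -3.6]
opening: 0.0126
grasp_force: 78.1
```

The wrist reads 3.6 N, which fits the scoop with all three vials. I'll carry it level.

>>> arm_command:
  steps:
    - {"gripper": 240, "xyz": [-0.7, -0.1, 0], "delta_rot": [0, 0, -0.015]}
    - {"gripper": 240, "xyz": [-1.3, -0.1, 0], "delta_rot": [0, 0, -0.028]}
    - {"gripper": 240, "xyz": [-1.9, -0.3, 0], "delta_rot": [0, 0, -0.0425]}
    - {"gripper": 240, "xyz": [-1.9, -0.4, 0], "delta_rot": [0, 0, -0.0425]}
    - {"gripper": 240, "xyz": [-1.9, -0.5, 0], "delta_rot": [0, 0, -0.0425]}

```text
time: 13.1
tool_pos: [0.5166, 0.2326, 0.3884]
ee_rot: [-0.001, 0.537, 0.844, -0.001]
contact_force: [-0.1, -0.8, -4.1]
opening: 0.0125
grasp_force: 78.1
```

>>> arm_command:
  steps:
    - {"gripper": 240, "xyz": [-1.9, -0.5, 0], "delta_rot": [0, 0, -0.0425]}
    - {"gripper": 240, "xyz": [-1.8, -0.6, 0], "delta_rot": [0, 0, -0.0425]}
    - {"gripper": 240, "xyz": [-1.8, -0.7, 0], "delta_rot": [0, 0, -0.0425]}
    - {"gripper": 240, "xyz": [-1.8, -0.8, 0], "delta_rot": [0, 0, -0.0425]}
    - {"gripper": 240, "xyz": [-1.7, -0.8, 0], "delta_rot": [0, 0, -0.0425]}

```text
time: 13.6
tool_pos: [0.5317, 0.1373, 0.3884]
ee_rot: [-0.001, 0.445, 0.896, -0.001]
contact_force: [0.8, -0.1, -4.0]
opening: 0.0129
grasp_force: 78.1
```

>>> arm_command:
  steps:
    - {"gripper": 240, "xyz": [-1.7, -0.9, 0], "delta_rot": [0, 0, -0.0425]}
    - {"gripper": 240, "xyz": [-1.7, -1.0, 0], "delta_rot": [0, 0, -0.0425]}
    - {"gripper": 240, "xyz": [-1.6, -1.1, 0], "delta_rot": [0, 0, -0.0425]}
    - {"gripper": 240, "xyz": [-1.6, -1.1, 0], "delta_rot": [0, 0, -0.0425]}
    - {"gripper": 240, "xyz": [-1.5, -1.2, 0], "delta_rot": [0, 0, -0.0425]}

```text
time: 14.1
tool_pos: [0.5464, 0.0415, 0.3885]
ee_rot: [-0.001, 0.347, 0.938, -0.001]
contact_force: [-0.4, -0.3, -3.3]
opening: 0.0127
grasp_force: 78.1
```

>>> arm_command:
  steps:
    - {"gripper": 240, "xyz": [-1.5, -1.3, 0], "delta_rot": [0, 0, -0.0425]}
    - {"gripper": 240, "xyz": [-1.4, -1.3, 0], "delta_rot": [0, 0, -0.0425]}
    - {"gripper": 240, "xyz": [-1.3, -1.4, 0], "delta_rot": [0, 0, -0.0425]}
    - {"gripper": 240, "xyz": [-1.3, -1.4, 0], "delta_rot": [0, 0, -0.0425]}
    - {"gripper": 240, "xyz": [-1.2, -1.5, 0], "delta_rot": [0, 0, -0.0425]}

```text
time: 14.6
tool_pos: [0.5601, -0.0537, 0.3884]
ee_rot: [-0.001, 0.246, 0.969, -0.0]
contact_force: [0.1, -0.1, -3.3]
opening: 0.0129
grasp_force: 78.1
```

>>> arm_command:
  steps:
    - {"gripper": 240, "xyz": [-1.2, -1.5, 0], "delta_rot": [0, 0, -0.0425]}
    - {"gripper": 240, "xyz": [-1.1, -1.6, 0], "delta_rot": [0, 0, -0.0425]}
    - {"gripper": 240, "xyz": [-1.0, -1.6, 0], "delta_rot": [0, 0, -0.0425]}
    - {"gripper": 240, "xyz": [-0.8, -1.4, 0], "delta_rot": [0, 0, -0.0425]}
    - {"gripper": 240, "xyz": [-0.5, -1.0, 0], "delta_rot": [0, 0, -0.03]}

```text
time: 15.1
tool_pos: [0.5729, -0.1378, 0.3883]
ee_rot: [-0.001, 0.148, 0.989, -0.0]
contact_force: [-0.1, 0.7, -3.8]
opening: 0.0125
grasp_force: 78.1
```

```bash
python3 -c "
from pour import *
plan([(bar(0,.1),Rt(76),5)])"
```

```text
now grasp [ 0.5726 -0.1377  0.2333] yaw 73.0 t 15.1 open 0.012537357347608158 F [-0.08521212  0.6763808  -3.84637751]
1 [-0.26, -0.51, 1.61] [-0.0001, -0.0004, -0.0105]
2 [-0.26, -0.51, 1.6] [-0.0, -0.0005, -0.0106]
3 [-0.25, -0.52, 1.61] [-0.0001, -0.0004, -0.0105]
4 [-0.24, -0.52, 1.6] [-0.0001, -0.0005, -0.0106]
5 [-0.24, -0.52, 1.61] [-0.0001, -0.0004, -0.0105]
```

>>> arm_command:
  steps:
    - {"gripper": 240, "xyz": [-0.3, -0.9, 0], "delta_rot": [0, 0, -0.02]}
    - {"gripper": 240, "xyz": [-0.3, -0.9, 1.5], "delta_rot": [0, 0, -0.02]}
    - {"gripper": 240, "xyz": [-0.3, -0.5, 2.5], "delta_rot": [0, 0, -0.0125]}
    - {"gripper": 240, "xyz": [-0.3, -0.3, 2.5], "delta_rot": [0, 0, 0]}
    - {"gripper": 240, "xyz": [0, 0, 1.5], "delta_rot": [0, 0, 0]}

```text
time: 15.6
tool_pos: [0.5768, -0.1651, 0.3067]
ee_rot: [-0.002, 0.123, 0.992, 0.0]
contact_force: [-0.0, -0.0, -3.4]
opening: 0.0124
grasp_force: 78.2
```

```bash
python3 -c "
from pour import *
im=get_image('top');i2=get_image('scene')
cv2.imwrite('pics/ts3.png',np.vstack([cv2.resize(im[150:290,220:470],(500,280),interpolation=2),cv2.resize(i2[150:300,270:470],(500,320),interpolation=2)]))
plan([(bar(t,h(t)),Rt(76,t),n) for t,n in((10,3),(20,2),(30,2),(36,3),(42,4))])"
```

```text
now grasp [ 0.5757 -0.1642  0.1517] yaw 75.9 t 15.7 open 0.012702922278248688 F [ 0.02993763  0.53138326 -2.92888866]
1 [-0.05, 1.21, 0.26] [0.0582, -0.002, -0.0005]
2 [-0.06, 1.23, 0.25] [0.0583, -0.002, -0.0005]
3 [-0.05, 1.23, 0.23] [0.0582, -0.002, -0.0004]
1 [-0.0, 1.94, -0.24] [0.0873, 0.0, -0.0]
2 [-0.0, 1.9, -0.28] [0.0873, 0.0, -0.0]
1 [-0.0, 2.01, -0.23] [0.0873, 0.0, -0.0]
2 [-0.0, 1.98, -0.28] [0.0872, 0.0, -0.0]
1 [-0.0, 0.82, -0.12] [0.0349, 0.0, -0.0]
2 [-0.0, 0.82, -0.12] [0.0349, 0.0, -0.0]
3 [-0.0, 0.81, -0.14] [0.0349, 0.0, -0.0]
1 [-0.0, 0.58, -0.17] [0.0262, 0.0, -0.0]
2 [-0.0, 0.57, -0.17] [0.0262, 0.0, -0.0]
3 [-0.0, 0.56, -0.18] [0.0262, 0.0, -0.0]
4 [-0.0, 0.56, -0.19] [0.0261, 0.0, -0.0]
```

View pics/ts3.png

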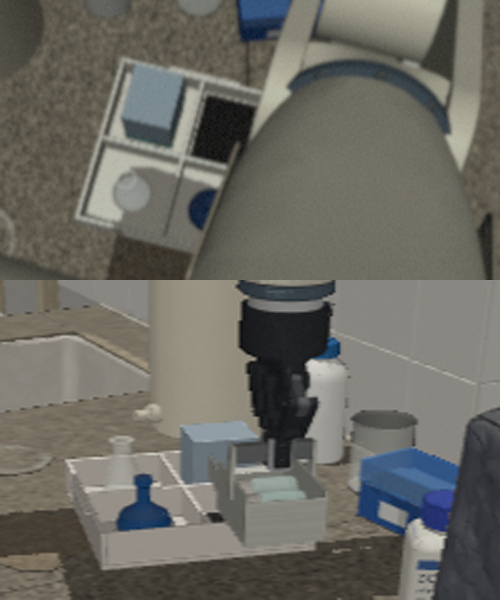

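The scoop hangs level just off the padded cell's right wall, with the vials still in it. I'll tip it with the lip held low.

>>> arm_command:
  steps:
    - {"gripper": 240, "xyz": [0, 1.2, 0.3], "delta_rot": [0.058, -0.002, 0]}
    - {"gripper": 240, "xyz": [-0.1, 1.2, 0.2], "delta_rot": [0.058, -0.002, 0]}
    - {"gripper": 240, "xyz": [-0.1, 1.2, 0.2], "delta_rot": [0.058, -0.002, 0]}
    - {"gripper": 240, "xyz": [0, 1.9, -0.2], "delta_rot": [0.087, 0, 0]}
    - {"gripper": 240, "xyz": [0, 1.9, -0.3], "delta_rot": [0.087, 0, 0]}

```text
time: 16.2
tool_pos: [0.5982, -0.0931, 0.2986]
ee_rot: [-0.017, 0.122, 0.977, -0.174]
contact_force: [-0.3, -0.4, -4.2]
opening: 0.013
grasp_force: 78.4
```

```bash
python3 -c "
from pour import *
plan([(bar(t,h(t)),Rt(76,t),n) for t,n in((30,2),(36,3),(42,5))])"
```

```text
now grasp [ 0.5864 -0.1451  0.153 ] yaw 75.7 t 16.2 open 0.013015204904833572 F [-0.32593272 -0.41225105 -4.22286345]
1 [0.12, 2.1, -0.01] [0.0862, 0.0033, -0.0028]
2 [0.11, 2.09, -0.08] [0.0863, 0.0034, -0.0027]
1 [0.0, 0.82, -0.12] [0.0349, -0.0, -0.0]
2 [0.0, 0.82, -0.13] [0.0349, -0.0, -0.0]
3 [0.0, 0.81, -0.14] [0.0349, -0.0, -0.0]
1 [0.0, 0.46, -0.14] [0.0209, -0.0, -0.0]
2 [0.0, 0.46, -0.14] [0.021, -0.0, -0.0]
3 [0.0, 0.45, -0.14] [0.0209, -0.0, -0.0]
4 [0.0, 0.45, -0.14] [0.021, -0.0, -0.0]
5 [0.0, 0.45, -0.15] [0.0209, -0.0, -0.0]
```

>>> arm_command:
  steps:
    - {"gripper": 240, "xyz": [0.1, 2.1, 0], "delta_rot": [0.087, 0.002, -0.002]}
    - {"gripper": 240, "xyz": [0.1, 2.1, -0.1], "delta_rot": [0.087, 0.002, -0.002]}
    - {"gripper": 240, "xyz": [0, 0.8, -0.1], "delta_rot": [0.035, 0, 0]}
    - {"gripper": 240, "xyz": [0, 0.8, -0.1], "delta_rot": [0.035, 0, 0]}
    - {"gripper": 240, "xyz": [0, 0.8, -0.2], "delta_rot": [0.035, 0, 0]}

```text
time: 16.7
tool_pos: [0.6114, -0.0324, 0.2737]
ee_rot: [-0.037, 0.116, 0.944, -0.307]
contact_force: [-0.4, 0.1, -1.9]
opening: 0.0126
grasp_force: 78.7
```

>>> arm_command:
  steps:
    - {"gripper": 240, "xyz": [0, 0.4, -0.1], "delta_rot": [0.021, 0, 0]}
    - {"gripper": 240, "xyz": [0, 0.5, -0.1], "delta_rot": [0.021, 0, 0]}
    - {"gripper": 240, "xyz": [0, 0.4, -0.2], "delta_rot": [0.021, 0, 0]}
    - {"gripper": 240, "xyz": [0, 0.5, -0.1], "delta_rot": [0.021, 0, 0]}
    - {"gripper": 240, "xyz": [0, 0.4, -0.2], "delta_rot": [0.021, 0, 0]}

```text
time: 17.2
tool_pos: [0.6162, -0.0121, 0.2645]
ee_rot: [-0.043, 0.114, 0.927, -0.356]
contact_force: [-0.6, -0.7, -2.1]
opening: 0.0127
grasp_force: 78.6
```

>>> arm_command:
  steps:
    - {"gripper": 240, "xyz": [0, 0, 0], "delta_rot": [0, 0, 0]}
    - {"gripper": 240, "xyz": [0, 0, 0], "delta_rot": [0, 0, 0]}
    - {"gripper": 240, "xyz": [0, 0, 0], "delta_rot": [0, 0, 0]}
    - {"gripper": 240, "xyz": [0, 0, 0], "delta_rot": [0, 0, 0]}
    - {"gripper": 240, "xyz": [0, 0, 0], "delta_rot": [0, 0, 0]}

```text
time: 17.7
tool_pos: [0.6161, -0.0125, 0.2649]
ee_rot: [-0.043, 0.114, 0.927, -0.355]
contact_force: [-0.3, -0.3, -1.1]
opening: 0.0123
grasp_force: 78.6
```

```bash
python3 -c "
from pour import *
i2=get_image('scene')
cv2.imwrite('pics/s4.png',cv2.resize(i2[150:300,270:470],None,fx=3.5,fy=3.5,interpolation=2))
plan([(bar(0,.20),Rt(76,0),10)])"
```

```text
now grasp [ 0.5912 -0.113   0.1495] yaw 76.0 t 17.75 open 0.013038281226062978 F [-0.02940955  0.3217199  -3.31130359]
1 [-0.0, -2.23, -0.36] [-0.0732, 0.0001, -0.0]
2 [-0.0, -2.2, -0.45] [-0.0732, 0.0001, -0.0]
3 [-0.0, -2.16, -0.51] [-0.0732, 0.0001, -0.0]
4 [-0.0, -2.12, -0.6] [-0.0732, 0.0, -0.0]
5 [-0.0, -2.07, -0.66] [-0.0732, 0.0001, -0.0]
6 [-0.0, -2.01, -0.73] [-0.0731, 0.0001, -0.0]
7 [-0.0, -1.96, -0.79] [-0.0732, 0.0001, -0.0]
8 [-0.0, -1.89, -0.85] [-0.0732, 0.0001, -0.0]
9 [-0.0, -1.82, -0.9] [-0.0732, 0.0001, -0.0001]
10 [-0.0, -1.76, -0.95] [-0.0732, 0.0001, 0.0]
```

View pics/s4.png

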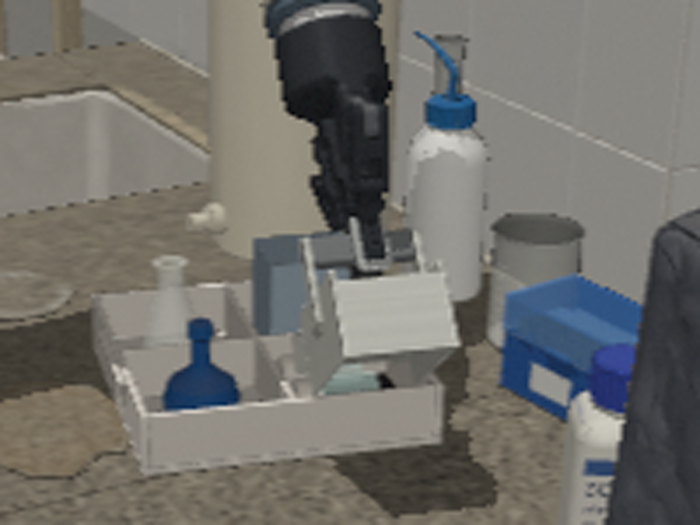

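One vial is visible in the cell under the lip at (355,378). I'll tilt a little further so that all of them are out, then check the load.

```bash
python3 -c "
from pour import *
plan([(bar(48,.062),Rt(76,48),5)])"
```

```text
now grasp [ 0.5912 -0.113   0.1495] yaw 76.0 t 17.75 open 0.013038281226062978 F [-0.02940955  0.3217199  -3.31130359]
1 [0.0, 0.4, -0.26] [0.0212, 0.0001, -0.0001]
2 [0.0, 0.39, -0.25] [0.0211, 0.0002, -0.0001]
3 [0.0, 0.38, -0.26] [0.0212, 0.0001, -0.0]
4 [0.0, 0.38, -0.26] [0.0212, 0.0002, -0.0001]
5 [0.0, 0.37, -0.27] [0.0212, 0.0001, -0.0001]
```

>>> arm_command:
  steps:
    - {"gripper": 240, "xyz": [0, 0.5, -0.3], "delta_rot": [0.02, 0, 0]}
    - {"gripper": 240, "xyz": [0, 0.5, -0.3], "delta_rot": [0.02, 0, 0]}
    - {"gripper": 240, "xyz": [0, 0.4, -0.3], "delta_rot": [0.02, 0, 0]}
    - {"gripper": 240, "xyz": [0, 0.4, -0.3], "delta_rot": [0.02, 0, 0]}
    - {"gripper": 240, "xyz": [0, 0.4, -0.3], "delta_rot": [0.02, 0, 0]}

```text
time: 18.25
tool_pos: [0.6226, 0.0139, 0.2599]
ee_rot: [-0.049, 0.111, 0.908, -0.402]
contact_force: [-0.1, -0.0, -2.6]
opening: 0.0126
grasp_force: 78.6
```

```bash
python3 -c "
from pour import *
F=[]
for i in range(6): get_image('scene');F.append(monitor.sense()['contact_force'][2])
print(np.round(F,2),np.mean(F))
for q in silhouettes('scene','vial_0'): print(q['conf'],np.array(q['xy'])*[640,480],q['pixels'].sum())
plan([(bar(0,.20),Rt(76,0),10)])"
```

```text
[-2.84 -2.3  -2.33 -2.86 -1.96 -2.71] -2.4998713788056897
0.72 [368.    258.816] 141
0.68 [361.28  254.208] 102
now grasp [ 0.5948 -0.0982  0.1559] yaw 76.0 t 18.6 open 0.013182197643140893 F [-0.00229695 -0.71887421 -2.22410912]
1 [-0.0, -2.48, -0.08] [-0.0832, 0.0001, -0.0]
2 [-0.0, -2.46, -0.19] [-0.0832, 0.0001, -0.0]
3 [-0.0, -2.44, -0.27] [-0.0832, 0.0, -0.0]
4 [-0.0, -2.4, -0.38] [-0.0831, 0.0001, -0.0]
5 [-0.0, -2.37, -0.46] [-0.0832, 0.0001, -0.0]
6 [-0.0, -2.32, -0.56] [-0.0832, 0.0001, -0.0]
7 [-0.0, -2.26, -0.63] [-0.0832, 0.0001, -0.0]
8 [-0.0, -2.21, -0.72] [-0.0832, 0.0, -0.0]
9 [-0.01, -2.14, -0.79] [-0.0832, 0.0001, -0.0]
10 [0.0, -2.06, -0.85] [-0.0832, 0.0001, -0.0]
```

The load averages 2.5 N, which is the scoop alone, so it is empty. I'll raise it straight up, then level it.

```bash
python3 -c "
from pour import *
b=bar(48,.062);b[2]+=.09
p=np.array([.58,-.13,.26])
plan([(b,Rt(76,48),5),(p,Rt(76,0),10),((.5059,.3117,.26),Rt(15.1),18)])"
```

```text
now grasp [ 0.5948 -0.0982  0.1559] yaw 76.0 t 18.6 open 0.013182197643140893 F [-0.00229695 -0.71887421 -2.22410912]
1 [-0.0, -1.38, -1.17] [0.0012, 0.0001, -0.0001]
2 [-0.0, -1.39, -1.16] [0.0012, 0.0002, -0.0]
3 [-0.0, -1.38, -1.17] [0.0011, 0.0001, -0.0001]
4 [-0.0, -1.39, -1.16] [0.0012, 0.0002, -0.0001]
5 [-0.0, -1.39, -1.16] [0.0012, 0.0001, -0.0]
1 [0.07, -1.6, 0.19] [-0.0838, 0.0, -0.0]
2 [0.06, -1.61, 0.17] [-0.0838, 0.0, -0.0]
3 [0.07, -1.61, 0.14] [-0.0837, 0.0, -0.0]
4 [0.06, -1.62, 0.12] [-0.0838, 0.0, -0.0]
5 [0.07, -1.63, 0.08] [-0.0838, 0.0, -0.0]
6 [0.06, -1.63, 0.06] [-0.0838, 0.0, -0.0]
7 [0.07, -1.63, 0.03] [-0.0837, 0.0, -0.0]
8 [0.06, -1.62, 0.01] [-0.0838, 0.0, -0.0]
9 [0.07, -1.62, -0.03] [-0.0838, 0.0, -0.0]
10 [0.06, -1.61, -0.05] [-0.0838, 0.0, -0.0]
1 [0.99, 2.28, 0.0] [0.0, 0.0, 0.059]
2 [1.13, 2.22, 0.0] [0.0, 0.0, 0.0591]
3 [1.25, 2.15, 0.0] [0.0, 0.0, 0.059]
4 [1.38, 2.07, 0.0] [0.0, 0.0, 0.0591]
5 [1.5, 1.98, 0.0] [0.0, -0.0, 0.059]
6 [1.62, 1.9, 0.0] [0.0, -0.0, 0.0591]
7 [1.72, 1.79, 0.0] [0.0, -0.0, 0.059]
8 [1.83, 1.69, 0.0] [0.0, -0.0, 0.0591]
9 [1.92, 1.58, 0.0] [0.0, -0.0, 0.059]
10 [2.01, 1.47, 0.0] [0.0, -0.0, 0.0591]
11 [2.1, 1.34, 0.0] [0.0, -0.0, 0.059]
12 [2.17, 1.21, 0.0] [0.0, -0.0, 0.0591]
13 [2.24, 1.09, 0.0] [0.0, -0.0, 0.059]
14 [2.3, 0.95, 0.0] [0.0, -0.0, 0.0591]
15 [2.35, 0.82, 0.0] [0.0, -0.0, 0.059]
16 [2.39, 0.67, 0.0] [0.0, -0.0, 0.0591]
17 [2.43, 0.53, 0.0] [0.0, -0.0, 0.059]
18 [2.46, 0.39, 0.0] [0.0, -0.0, 0.0591]
```

>>> arm_command:
  steps:
    - {"gripper": 240, "xyz": [0, -1.4, -1.2], "delta_rot": [0, 0, 0]}
    - {"gripper": 240, "xyz": [0, -1.4, -1.2], "delta_rot": [0, 0, 0]}
    - {"gripper": 240, "xyz": [0, -1.4, -1.2], "delta_rot": [0, 0, 0]}
    - {"gripper": 240, "xyz": [0, -1.4, -1.2], "delta_rot": [0, 0, 0]}
    - {"gripper": 240, "xyz": [0, -1.4, -1.2], "delta_rot": [0, 0, 0]}

```text
time: 19.1
tool_pos: [0.6217, 0.0104, 0.3547]
ee_rot: [-0.048, 0.112, 0.908, -0.401]
contact_force: [0.3, -0.1, -2.5]
opening: 0.0127
grasp_force: 78.7
```

>>> arm_command:
  steps:
    - {"gripper": 240, "xyz": [0.1, -1.6, 0.2], "delta_rot": [-0.0835, 0, 0]}
    - {"gripper": 240, "xyz": [0, -1.6, 0.2], "delta_rot": [-0.0835, 0, 0]}
    - {"gripper": 240, "xyz": [0.1, -1.6, 0.1], "delta_rot": [-0.0835, 0, 0]}
    - {"gripper": 240, "xyz": [0, -1.6, 0.1], "delta_rot": [-0.0835, 0, 0]}
    - {"gripper": 240, "xyz": [0.1, -1.6, 0.1], "delta_rot": [-0.0835, 0, 0]}

```text
time: 19.6
tool_pos: [0.6024, -0.0542, 0.3979]
ee_rot: [-0.024, 0.119, 0.972, -0.203]
contact_force: [-0.3, -0.5, -2.5]
opening: 0.0126
grasp_force: 78.6
```

>>> arm_command:
  steps:
    - {"gripper": 240, "xyz": [0.1, -1.6, 0.1], "delta_rot": [-0.0835, 0, 0]}
    - {"gripper": 240, "xyz": [0, -1.6, 0], "delta_rot": [-0.0835, 0, 0]}
    - {"gripper": 240, "xyz": [0.1, -1.6, 0], "delta_rot": [-0.0835, 0, 0]}
    - {"gripper": 240, "xyz": [0, -1.6, 0], "delta_rot": [-0.0835, 0, 0]}
    - {"gripper": 240, "xyz": [0.1, -1.6, 0], "delta_rot": [-0.0835, 0, 0]}

```text
time: 20.1
tool_pos: [0.5806, -0.1288, 0.4162]
ee_rot: [0.001, 0.121, 0.993, 0.003]
contact_force: [0.1, -0.4, -2.3]
opening: 0.0127
grasp_force: 78.5
```

```bash
python3 -c "
from pour import *
plan([((.5059,.3117,.26),Rt(15.1),20)])"
```

```text
now grasp [ 0.5811 -0.128   0.2612] yaw 76.1 t 20.1 open 0.012697874498926742 F [ 0.07304993 -0.4006707  -2.31470551]
1 [0.89, 2.05, 0.02] [0.0003, -0.0, 0.0532]
2 [1.0, 2.0, 0.01] [0.0003, -0.0001, 0.0533]
3 [1.11, 1.94, 0.02] [0.0004, -0.0, 0.0532]
4 [1.21, 1.88, 0.01] [0.0003, -0.0001, 0.0533]
5 [1.3, 1.81, 0.01] [0.0003, -0.0, 0.0532]
6 [1.4, 1.75, 0.02] [0.0003, -0.0001, 0.0532]
7 [1.49, 1.66, 0.01] [0.0003, -0.0, 0.0533]
8 [1.58, 1.58, 0.01] [0.0004, -0.0001, 0.0532]
9 [1.66, 1.5, 0.01] [0.0003, -0.0, 0.0533]
10 [1.73, 1.41, 0.01] [0.0003, -0.0001, 0.0532]
11 [1.81, 1.31, 0.01] [0.0003, -0.0, 0.0532]
12 [1.88, 1.21, 0.01] [0.0003, -0.0001, 0.0533]
13 [1.93, 1.12, 0.01] [0.0004, -0.0, 0.0532]
14 [1.99, 1.01, 0.01] [0.0003, -0.0001, 0.0532]
15 [2.05, 0.9, 0.0] [0.0003, -0.0, 0.0533]
16 [2.08, 0.79, 0.01] [0.0003, -0.0001, 0.0532]
17 [2.13, 0.68, 0.01] [0.0004, -0.0, 0.0533]
18 [2.16, 0.56, 0.01] [0.0003, -0.0001, 0.0532]
19 [2.19, 0.45, 0.0] [0.0003, -0.0, 0.0532]
20 [2.2, 0.33, 0.01] [0.0003, -0.0001, 0.0533]
```

>>> arm_command:
  steps:
    - {"gripper": 240, "xyz": [0.9, 2.0, 0], "delta_rot": [0, 0, 0.053]}
    - {"gripper": 240, "xyz": [1.0, 2.0, 0], "delta_rot": [0, 0, 0.053]}
    - {"gripper": 240, "xyz": [1.1, 1.9, 0], "delta_rot": [0, 0, 0.053]}
    - {"gripper": 240, "xyz": [1.2, 1.9, 0], "delta_rot": [0, 0, 0.053]}
    - {"gripper": 240, "xyz": [1.3, 1.8, 0], "delta_rot": [0, 0, 0.053]}

```text
time: 20.6
tool_pos: [0.5616, -0.0182, 0.416]
ee_rot: [0.001, 0.252, 0.968, 0.001]
contact_force: [0.4, 1.1, -1.8]
opening: 0.0125
grasp_force: 78.9
```

>>> arm_command:
  steps:
    - {"gripper": 240, "xyz": [1.4, 1.8, 0], "delta_rot": [0, 0, 0.053]}
    - {"gripper": 240, "xyz": [1.5, 1.7, 0], "delta_rot": [0, 0, 0.053]}
    - {"gripper": 240, "xyz": [1.6, 1.6, 0], "delta_rot": [0, 0, 0.053]}
    - {"gripper": 240, "xyz": [1.7, 1.5, 0], "delta_rot": [0, 0, 0.053]}
    - {"gripper": 240, "xyz": [1.7, 1.4, 0], "delta_rot": [0, 0, 0.053]}

```text
time: 21.1
tool_pos: [0.5431, 0.0932, 0.4162]
ee_rot: [0.0, 0.378, 0.926, 0.001]
contact_force: [0.4, 0.6, -2.3]
opening: 0.013
grasp_force: 78.8
```

>>> arm_command:
  steps:
    - {"gripper": 240, "xyz": [1.8, 1.3, 0], "delta_rot": [0, 0, 0.053]}
    - {"gripper": 240, "xyz": [1.9, 1.2, 0], "delta_rot": [0, 0, 0.053]}
    - {"gripper": 240, "xyz": [1.9, 1.1, 0], "delta_rot": [0, 0, 0.053]}
    - {"gripper": 240, "xyz": [2.0, 1.0, 0], "delta_rot": [0, 0, 0.053]}
    - {"gripper": 240, "xyz": [2.0, 0.9, 0], "delta_rot": [0, 0, 0.053]}

```text
time: 21.6
tool_pos: [0.5243, 0.2024, 0.4165]
ee_rot: [0.0, 0.497, 0.868, 0.001]
contact_force: [-0.1, -0.6, -1.8]
opening: 0.0125
grasp_force: 78.8
```

>>> arm_command:
  steps:
    - {"gripper": 240, "xyz": [2.1, 0.8, 0], "delta_rot": [0, 0, 0.053]}
    - {"gripper": 240, "xyz": [2.1, 0.7, 0], "delta_rot": [0, 0, 0.053]}
    - {"gripper": 240, "xyz": [2.2, 0.6, 0], "delta_rot": [0, 0, 0.053]}
    - {"gripper": 240, "xyz": [2.2, 0.4, 0], "delta_rot": [0, 0, 0.053]}
    - {"gripper": 240, "xyz": [1.6, 0.2, 0], "delta_rot": [0, 0, 0.053]}

```text
time: 22.1
tool_pos: [0.506, 0.307, 0.4168]
ee_rot: [-0.0, 0.607, 0.795, 0.002]
contact_force: [0.3, 0.7, -2.6]
opening: 0.013
grasp_force: 78.8
```

```bash
python3 -c "
from pour import *
for q in silhouettes('top','vial_0'): print(q['conf'],np.array(q['xy'])*[640,480],onz('top',q['xy'],.021).round(3),q['pixels'].sum())
im=get_image('top');cv2.imwrite('pics/t5.png',cv2.resize(im[150:300,120:380],None,fx=3,fy=3,interpolation=2))
plan([((.506,.31,.12),Rt(15.1),5)])"
```

```text
0.51 [282.496 245.28 ] [0.528 0.066 0.021] 339
now grasp [0.5062 0.3079 0.2616] yaw 15.4 t 22.2 open 0.01288262332873972 F [ 1.10967826  0.72821707 -2.67924091]
1 [0.04, 0.01, 2.83] [0.0005, -0.0005, 0.001]
2 [0.05, 0.01, 2.84] [0.0005, -0.0005, 0.0011]
3 [0.04, 0.01, 2.83] [0.0006, -0.0004, 0.001]
4 [0.05, 0.01, 2.83] [0.0005, -0.0005, 0.0011]
5 [0.05, 0.01, 2.83] [0.0005, -0.0005, 0.001]
```

View pics/t5.png

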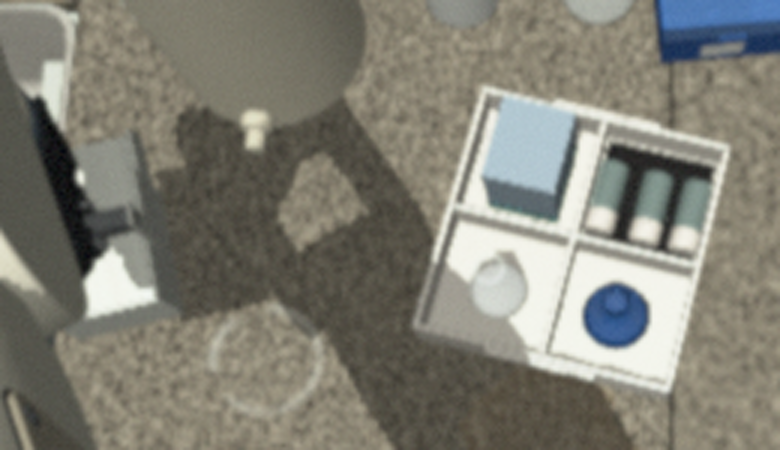

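All three vials lie side by side on the pad, at about (610,190), (652,205) and (692,215), and the scoop is empty. I'll set the scoop down where it started.

>>> arm_command:
  steps:
    - {"gripper": 240, "xyz": [0.1, 0, 2], "delta_rot": [0.0, 0, 0]}
    - {"gripper": 240, "xyz": [0.1, 0, 3], "delta_rot": [0, 0, 0]}
    - {"gripper": 240, "xyz": [0, 0, 3], "delta_rot": [0, 0, 0]}
    - {"gripper": 240, "xyz": [0, 0, 3], "delta_rot": [0, 0, 0]}
    - {"gripper": 240, "xyz": [0, 0, 2.5], "delta_rot": [0, 0, 0]}

```text
time: 22.7
tool_pos: [0.5061, 0.3073, 0.2799]
ee_rot: [-0.0, 0.606, 0.796, 0.001]
contact_force: [-0.3, -0.2, -2.3]
opening: 0.0125
grasp_force: 78.7
```

>>> arm_command:
  steps:
    - {"gripper": 240, "xyz": [0, 0, 1.5], "delta_rot": [0, 0, 0]}
    - {"gripper": 240, "xyz": [0, 0, 1], "delta_rot": [0, 0, 0]}
    - {"gripper": 240, "xyz": [0, 0, 0.6], "delta_rot": [0, 0, 0]}
    - {"gripper": 240, "xyz": [0, 0, 0.4], "delta_rot": [0, 0, 0]}
    - {"gripper": 240, "xyz": [0, 0, 0.2], "delta_rot": [0, 0, 0]}

```text
time: 23.2
tool_pos: [0.5066, 0.3085, 0.2441]
ee_rot: [-0.0, 0.607, 0.795, 0.002]
contact_force: [-1.1, 0.8, -1.7]
opening: 0.0129
grasp_force: 78.7
```

```bash
python3 -c "
from pour import *
F=[]
for i in range(4): get_image('top');s=monitor.sense();F.append([s['contact_force'][2],s['tool_pos'][2]])
print(np.round(F,4))
plan([((.506,.31,.085),Rt(15.1),1)])"
```

```text
[[-2.832   0.2439]
 [-2.9793  0.2441]
 [-2.2224  0.2442]
 [-2.0945  0.2442]]
now grasp [0.5068 0.3091 0.0892] yaw 15.3 t 23.4 open 0.01249495031473442 F [-0.51463738  0.4695888  -2.09445962]
1 [0.15, -0.01, 0.42] [0.0029, -0.0025, 0.0036]
```

>>> arm_command:
  steps:
    - {"gripper": 240, "xyz": [0, 0, 0.1], "delta_rot": [0, 0, 0]}
    - {"gripper": 240, "xyz": [0, 0, 0.1], "delta_rot": [0, 0, 0]}
    - {"gripper": 240, "xyz": [0, 0, 0.1], "delta_rot": [0, 0, 0]}
    - {"gripper": 240, "xyz": [0, 0, 0.05], "delta_rot": [0, 0, 0]}
    - {"gripper": 240, "xyz": [0, 0, 0], "delta_rot": [0, 0, 0]}

```text
time: 23.9
tool_pos: [0.5063, 0.3085, 0.2402]
ee_rot: [-0.0, 0.607, 0.795, 0.002]
contact_force: [-0.4, -0.3, -0.3]
opening: 0.0128
grasp_force: 79.0
```

>>> arm_command:
  steps:
    - {"gripper": 240, "xyz": [0, 0, 0.05], "delta_rot": [0, 0, 0]}
    - {"gripper": 200, "xyz": [0, 0, 0], "delta_rot": [0, 0, 0]}
    - {"gripper": 150, "xyz": [0, 0, 0], "delta_rot": [0, 0, 0]}
    - {"gripper": 80, "xyz": [0, 0, 0], "delta_rot": [0, 0, 0]}
    - {"gripper": 0, "xyz": [0, 0, 0], "delta_rot": [0, 0, 0]}

```text
time: 24.4
tool_pos: [0.5063, 0.3084, 0.2396]
ee_rot: [-0.0, 0.607, 0.795, 0.001]
contact_force: [1.1, -0.1, 0.1]
opening: 0.0612
grasp_force: 0.0
```

>>> arm_command:
  steps:
    - {"gripper": 0, "xyz": [0, 0, 0], "delta_rot": [0, 0, 0]}
    - {"gripper": 0, "xyz": [0, 0, 0], "delta_rot": [0, 0, 0]}
    - {"gripper": 0, "xyz": [0, 0, -1], "delta_rot": [0, 0, 0]}
    - {"gripper": 0, "xyz": [0, 0, -2], "delta_rot": [0, 0, 0]}
    - {"gripper": 0, "xyz": [0, 0, -3], "delta_rot": [0, 0, 0]}

```text
time: 24.9
tool_pos: [0.5057, 0.308, 0.2995]
ee_rot: [-0.001, 0.607, 0.795, 0.0]
contact_force: [0.3, 0.4, 0.5]
opening: 0.0857
grasp_force: 0.0
```

>>> arm_command:
  steps:
    - {"gripper": 0, "xyz": [0, 0, -3], "delta_rot": [0, 0, 0]}
    - {"gripper": 0, "xyz": [0, 0, -3], "delta_rot": [0, 0, 0]}
    - {"gripper": 0, "xyz": [0, 0, -3], "delta_rot": [0, 0, 0]}
    - {"gripper": 0, "xyz": [0, 0, -2], "delta_rot": [0, 0, 0]}
    - {"gripper": 0, "xyz": [0, 0, 0], "delta_rot": [0, 0, 0]}

```text
time: 25.4
tool_pos: [0.5067, 0.3083, 0.4137]
ee_rot: [0.001, 0.607, 0.795, 0.004]
contact_force: [-0.3, 0.7, 0.1]
opening: 0.0854
grasp_force: 0.0
```

```bash
python3 -c "
from pour import *
i2=get_image('scene');cv2.imwrite('pics/s6.png',cv2.resize(i2[150:310,220:440],None,fx=3.4,fy=3.4,interpolation=2))
plan([])"
```

```text
now grasp [0.5069 0.3088 0.2565] yaw 15.3 t 25.45 open 0.08566680268544208 F [-0.4474231  -0.51770534 -0.81788708]
```

View pics/s6.png

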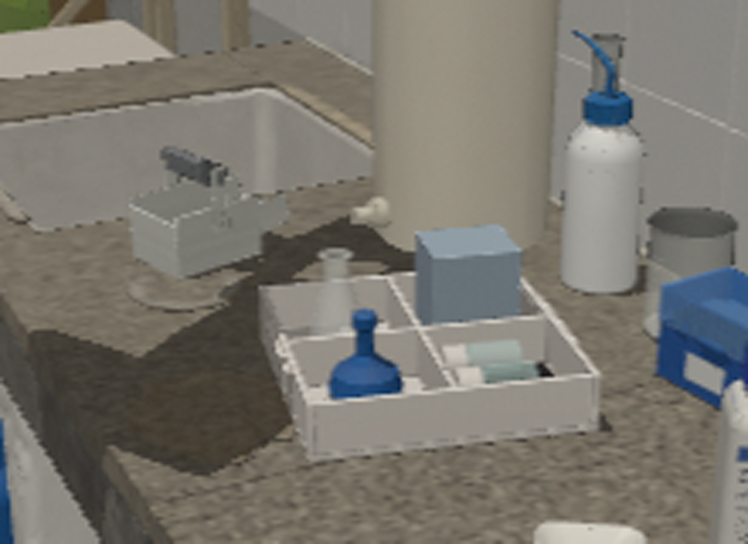

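The scoop stands upright at (200,225), the carton is in the free cell at (467,275), and the vials lie in the padded cell at (490,365). The flask and bulb have not moved.

```bash
python3 -c "
from h import *
print(manip.sign_off())"
```

```text
the job is handed in; nothing more can be done
None
```

The carton now stands upright in the cell with the flat insert, all three vials are lying in the padded cell, and the empty scoop is back upright where it started. I handed the job in at about 25.5 s; the call returned no verdict.

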